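# Clamp the heat spreader and hold the curing pen over the bond

### The job

A heat-spreader strip is being bonded to the far wall of the driver housing in the fixture: squeeze the spring clamp off its parking rail and clip it over the wall and strip at the yellow mark, jaws well down over the edge, and let it grip there by itself. Then lift the curing pen out of its stand and lower its light rod through the white guide collar in the amber shield, never letting the pen touch the fixture, until the rod's tip is about 6 mm above the red bond spot. Finish while still holding the pen there, upright, still and centred in the collar; leave the glue bottle, the spare driver and the screwdriver alone.

Things in the scene. Friction and masses are not known exactly. Their poses are not given: they have to be found in the camera images.
- jig: Bonding fixture, fixed: aluminium base 130 x 230 x 12 mm carrying a grey open driver housing 66 x 170 mm (circuit board inside) and, over one end, an amber shield plate 122 x 72 x 4 mm on posts (top of plate 68, post knobs 72 mm above the table). Origin: centre of the underside; its y runs along the housing towards the shield, x crosses it, z up.
- clamp_mark (a point): Middle of the yellow mark (30 mm long) on the top edge of the housing's +x wall, 47 mm above the table; fixture axes: y along the wall, x across it. Wall and strip (the strip is on the -x, inner face) are 6 mm thick together; this point is on their middle plane. Free room of 12 mm or more on both sides, down to 25 mm below the edge.
- collar_mouth (a point): Centre of the upper mouth of the white guide collar, 82 mm above the table, 90 mm along the fixture's y from the yellow mark: a ring 34 mm outside with a straight upright bore 18 mm in diameter and 20 mm long, set in the amber shield. Nothing else of the fixture is higher.
- bond_spot (a point): Top of the red bond spot (6 mm wide, 2.5 mm high) on the wall's top edge, exactly below the collar's centre, 49.5 mm above the table and 32.5 mm below the collar's mouth.
- clamp_grip (a point): Point midway between the tails of the black spring clamp with orange tail ends (70 mm tall, 20 mm wide, 60 g), 56 mm above its jaw tips: grip here, closing along its x. Its y runs along the ridge it pinches. Tails here are 39 mm across when it pinches 6 mm (45 mm at their top). 12 N squeezes them to 26 mm across, parallel, against a stop; the jaws open and it rides up about 3 mm.
- clamp_jaws (a point): Point midway between the clamp's two orange jaw pads (14 mm high, 18 mm wide), 7 mm above the jaw tips, 49 mm below clamp_grip. Squeezed open, the pads stand about 18 mm apart; let go, a spring shuts them with about 7 N. The pivot's underside is 27 mm above the jaw tips, so about 20 mm of wall goes well between the jaws.
- clamp_jaw (a joint): Angle of the clamp's jaw (rad): -0.2 shut on nothing, 0 pinching 6 mm, 0.5 fully open.
- rail: Clamp parking rail, fixed: grey plate 70 x 110 x 10 mm with an upright aluminium ridge 6 mm thick, 96 mm long, 20 mm high on it (top 30 mm above the table). Origin: centre of the underside; y along the ridge. The clamp stands jaw tips on the plate, pinching the ridge.
- pen_grip (a point): Point on the axis of the cordless curing pen, 112 mm above its rod's tip, near its centre of mass: grip here. From the tip up: straight light rod 8 mm in diameter, 60 mm long; black nose 10 mm long, widening to 25 mm; blue round body 25 mm in diameter, 75 mm long. 145 mm in all, 140 g; stands upright, rod down. z: up along the axis.
- pen_tip (a point): Lower end of the pen's light rod, on its axis, 112 mm below pen_grip.
- stand: Charging stand of the pen, fixed: black foot 72 mm in diameter, round column 43 mm in diameter, 85 mm high. The pen's nose stands on a floor 75 mm above the table in a cup 10 mm deep, 29 mm wide; the rod hangs in a 15 mm bore below it. Origin: centre of the underside.
- glue_bottle: Bystander: small amber bottle, 38 mm in diameter, 85 mm high, standing. Origin: centre of the underside.
- spare_driver: Bystander: grey driver module 66 x 150 x 32 mm lying flat, a blue-ringed black gland at each end. Origin: centre of the underside.
- screwdriver: Bystander: screwdriver with a red handle, 180 mm long, lying flat along its x.
Things that resemble listed ones, but are neither listed nor needed, are in the scene too. There is more than one size of the part that bears clamp_grip; the job needs the largest.

How it is judged (in metres and radians):
On the way, in this order (a step that is already met when the one before it is completed fails the run):
1. the spring clamp pinches the wall and strip at the yellow mark, jaws well down, and the gripper has let go of it (value of joint clamp_jaw between -0.1 and 0.1 rad and x of clamp_jaws in the frame of clamp_mark between -0.005 and 0.005 m and y of clamp_jaws in the frame of clamp_mark between -0.015 and 0.015 m and z of clamp_jaws in the frame of clamp_mark between -0.026 and -0.006 m and angle between clamp_grip's own z axis and vertical below 0.2 rad and contact force between the fingers and clamp below 0.1 N), for 0.3 s.
2. the pen is lifted clear of its stand (height (world z) of pen_tip above 0.09 m and contact force between the fingers and pen above 1 N), for 0.1 s.
At the end, for the whole second after the job is handed in: Clamp pinching the wall by itself (jaw within 0.1 rad of 0; pads within 15 mm of the mark along the wall, 6 to 26 mm below its top; tilt under 0.2 rad). Pen held: tip within 3.5 mm of the collar axis, 2 to 11 mm above the spot, tilt under 0.09 rad, still, touching neither fixture nor clamp (all of step 1 and horizontal distance between pen_tip and collar_mouth below 0.0035 m and z of pen_tip in the frame of bond_spot between 0.002 and 0.011 m and angle between pen_grip's own z axis and vertical below 0.09 rad and contact force between the fingers and pen above 1 N and contact force between pen and jig below 0.1 N and contact force between pen and clamp below 0.1 N and linear speed of pen below 0.02 m/s); the arm keeps its last pose, push and grip.
It fails at once if the pen touches the fixture (collar, shield, housing) (contact force between pen and jig above 0.3 N).
It fails at once if a bystander is moved by more than 15 mm (distance of any of glue_bottle, spare_driver, screwdriver from where it was at the start of the episode above 0.015 m).
It also fails if it takes over 56 s, if anything falls off the work surface, if the arm or the gripper's body presses on something with over 40 N, if the wrist force passes 120 N, or if a joint passes its speed limit or range.

### The arm

A 7-joint arm with a two-finger parallel gripper is mounted at the origin on the work surface. World frame = base frame: x ahead of the robot, y to its left, z up, the work surface at z = 0. Lengths are in mm, angles in rad, forces in N, time in s.
With the tool pointing down it reaches from about 350 to 775 mm from the base axis. Payload 3.1 kg.
Tool frame: the origin (TCP) lies between the finger pads; the fingertips stand 14 mm ahead of it and the grasp point (between the pads) lies 5 mm behind it (env.tips_ahead is the distance from the TCP to the fingertips, in mm); z points along the fingers, y is the line along which they close (so a half turn about z gives the same grasp; the last joint's range is limited). The gripper opens to 85 mm and grips with 20 to 120 N. Pads are 22 mm wide; open, the fingers measure 114 mm over their backs; the gripper's body (76 mm by 85 mm) begins 54 mm behind the grasp point. The pads swing forward as they close: fully open they stand 13 mm farther back than shut.
Start: joints at [1.15, 0.311, 0.014, 1.512, -0.004, 1.319, -0.027], TCP at [203.427, -511.013, 245.304] pointing down, gripper open.
Joint ranges: [-2.7, 2.7], [-0.3, 1.91], [-1.27, 1.3], [0.12, 2.57], [-1.44, 4.58], [0.2, 2.03], [-3.05, 3.05]. Speed limits (rad/s): [2.79, 2.79, 3.14, 3.14, 3.14, 3.14, 3.14].

### API

Orientations are given as a rotation vector (axis times angle).
In Python, from plant import env, cams gives the robot as it stands. The module is installed in compiled form; this text tells all that it offers.
- The arm moves only by the tool arm_command, never from a script. Its arguments are lists of equal length, an entry for each row: "xyz": the shift along the tool's x, y, z in mm, a list of three; "dr": the turn, a rotation vector about the tool's x, y, z in rad, a list of three; "claw": the closure in counts, from 0 (fully open) to 255 (shut). A call has 1 to 20 rows; each row is the pose to reach, as a shift and turn from the pose commanded when the call began, along the tool's axes at that moment; what a row does not reach only later rows make up. A row lasts 1/12 s, in which the tool goes at most 41.7 mm and 7.16 degrees, less where a joint would pass 70% of its speed; a pose out of reach is approached as far as the arm can. A call with a gripper value outside its range is refused whole. The fingers move at their own pace and stop on an object; "force" is the grip in N (left out, the last holds). Time passes only in rows, so rows that repeat a pose let the fingers close. It gives the time, the measured TCP pose, the force, the opening and the grip force at its end, in the units of the state.
- env.get_obs(): the state, without advancing time (a new reading comes with each control period).
- cams.capture(name): name is "side" or "top" or "wrist"; returns the picture (420x560x3 uint8, blue, green, red); there is no depth.
- cams.camera_model(name): a dict with "K" (3x3 intrinsics, pixels), "xyz" and "attitude" of the camera in the world. Camera axes: x right, y down, z forward; pixel columns grow to the right and rows downward; lengths in mm; the calibration is good to about 2 mm. A picture is of the moment at which its call begins: read the wrist's pose just before it. camera_model takes no time and is no camera call; for the wrist camera it gives the pose at the moment of the call.
- env.sign_off(): hands the job in; it is judged then, once.
The state is a dict: "clock": time; "q": joint angles; "joint_velocities": joint speeds; "tau": joint torques, N m; "eef_pos": TCP position; "orientation": TCP orientation; "wrist_force": force on the tool from outside, world axes, zero at the start; "wrist_torque": the same for the moment, N m; "finger_gap": finger opening in mm; "grasp_force": force on a finger pad.
Only numpy, scipy, OpenCV 4.12 (cv2) and the standard library are available. Lean on these libraries where they do the work, as an engineer would, in place of code of your own. Each camera call takes 0.05 s, during which the arm holds its last target. There are 200 camera calls.

## Working session

There is one attempt and no reset: what is moved stays moved. The work goes in short steps, Python scripts to look and compute and a tool call to move; the robot and the scene stay as the last step left them, time stands still between calls to the robot, and variables do not carry over. Pictures are saved under pics/ and viewed, at most 10 in all, crops included, and the job is handed in when it is done.

Besides the shell and the picture viewer there is one more tool, called after "Emit:" as a command line: name --argument value ..., lists and objects as JSON in quotes. arm_command: Moves the arm, as the interface text tells. Its arguments: {"type":"object","properties":{"xyz":{"type":"array","items":{"type":"array","items":{"type":"number"}}},"dr":{"type":"array","items":{"type":"array","items":{"type":"number"}}},"claw":{"type":"array","items":{"type":"number"}},"force":{"type":"number"}},"required":["xyz","dr","claw"]}

```bash
mkdir -p pics
python3 - <<'E'
from plant import env,cams
import cv2
print(env.get_obs())
for n in("top","side","wrist"):
    m=cams.camera_model(n);print(n,m)
    cv2.imwrite(f"pics/{n}0.png",cams.capture(n))
E
```

```text
{'clock': 0.0, 'q': array([ 1.15030378,  0.31170876,  0.01399515,  1.51309038, -0.00438748,
        1.31920539, -0.02719742]), 'joint_velocities': array([-2.56552054e-04, -4.98676772e-04,  1.83229964e-03,  2.37921238e-06,
        1.43498086e-03, -1.72555785e-04, -8.82059548e-04]), 'tau': array([ 9.09042365e-05, -3.79914343e+01,  1.45904026e-01, -2.30595535e+01,
        1.19961431e-02,  1.35229016e-02, -5.70718981e-06]), 'eef_pos': array([ 203.13156005, -510.34570862,  244.21688685]), 'orientation': array([-3.08311724e+00, -5.91141427e-01,  8.72631147e-04]), 'wrist_force': array([-0.13673667, -0.51260568, -0.0433419 ]), 'wrist_torque': array([ 0.01691807,  0.00354589, -0.02354723]), 'grasp_force': 0.0, 'finger_gap': 85.53497518337045}
top {'K': array([[405.85223363,   0.        , 279.40764139],
       [  0.        , 405.85223363, 211.86168294],
       [  0.        ,   0.        ,   1.        ]]), 'xyz': array([ 439.26034038,   -2.16556676, 1119.87031747]), 'attitude': array([-2.14371105,  2.15396563, -0.15272768])}
side {'K': array([[500.03461766,   0.        , 281.30351204],
       [  0.        , 500.03461766, 211.43269297],
       [  0.        ,   0.        ,   1.        ]]), 'xyz': array([ 550.01411538, -698.75441595,  826.8004562 ]), 'attitude': array([-2.36252659,  0.07915807, -0.04003345])}
wrist {'K': array([[343.94120066,   0.        , 276.79786184],
       [  0.        , 343.94120066, 212.97124704],
       [  0.        ,   0.        ,   1.        ]]), 'xyz': array([ 281.50871187, -480.18285374,  372.91418008]), 'attitude': array([ 2.36535108, -1.60288507, -0.26984019])}
```

View pics/top0.png

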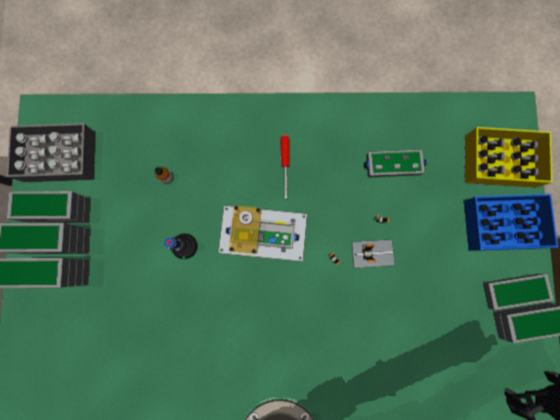

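View pics/side0.png

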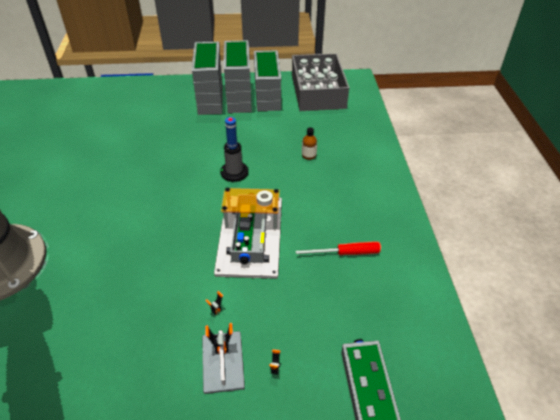

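Clamp candidates in the top view are the large one on the rail (368,252) and small ones lying at (334,258) and (382,218). By the description it is the one pinching the rail ridge. The pen is at (170,243) in its stand, and the collar at (245,217). I'll check the choice in one composite close crop.

Run:
```python
import cv2,numpy as np
t=cv2.imread("pics/top0.png");s=cv2.imread("pics/side0.png")
def c(i,x,y,w,h,W,H): return cv2.resize(i[y:y+h,x:x+w],(W,H),interpolation=cv2.INTER_CUBIC)
a=np.hstack([c(t,215,200,100,75,400,300),c(t,325,205,80,60,400,300)])
b=np.hstack([c(s,190,290,100,75,400,300)[:, :],c(s,205,180,100,75,400,300)])
cv2.imwrite("pics/comp.png",np.vstack([a,b]))
```

```text
(no output)
```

View pics/comp.png

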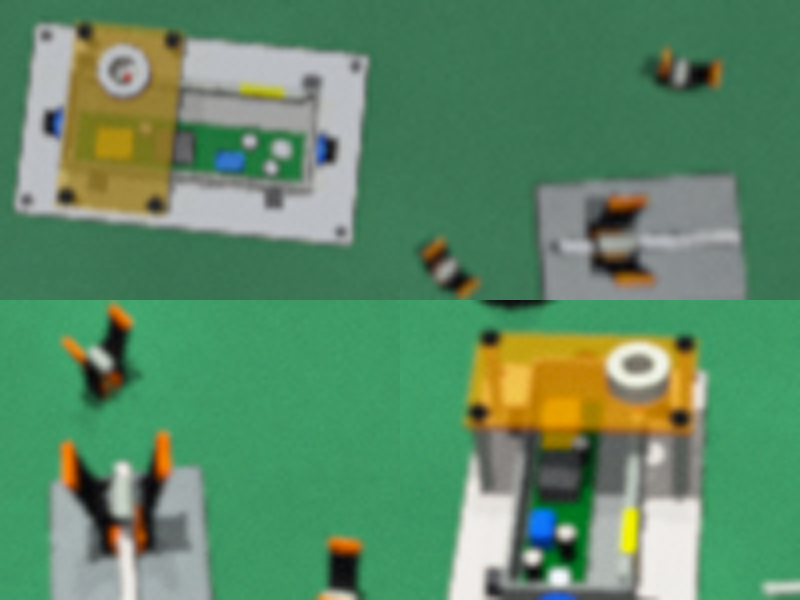

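```bash
cat > h.py <<'E'
import numpy as np,cv2
from scipy.spatial.transform import Rotation as R
from plant import env,cams
def ray(m,u,v):
    d=R.from_rotvec(m["attitude"]).as_matrix()@np.linalg.solve(m["K"],[u,v,1.]);return m["xyz"],d
def at(m,u,v,z):
    o,d=ray(m,u,v);return o+d*(z-o[2])/d[2]
def proj(m,p):
    c=R.from_rotvec(m["attitude"]).as_matrix().T@(np.asarray(p,float)-m["xyz"]);q=m["K"]@c;return q[:2]/q[2]
def yaw(p):return np.arctan2(p[1],p[0])
def isect(a,b): # closest point of two rays
    (o1,d1),(o2,d2)=a,b;A=np.array([d1,-d2]).T;t=np.linalg.lstsq(A,o2-o1,rcond=None)[0]
    p,q=o1+t[0]*d1,o2+t[1]*d2;return (p+q)/2,np.linalg.norm(p-q)
E
python3 - <<'E'
from h import *
np.set_printoptions(precision=1,suppress=True)
t=cams.camera_model("top");s=cams.camera_model("side")
T=lambda x,y,z:at(t,x/4+215,y/4+200,z)
c=[T(40,25,12),T(365,58,12),T(352,242,12),T(18,210,12)]
print("base",np.array(c),"ctr",np.mean(c,0))
d=c[0]-c[1]+c[3]-c[2];print("y dir",d/np.linalg.norm(d),yaw(d))
print("mark",T(262,90,47),"collar",T(123,70,82))
Q=lambda x,y,z:at(t,(x-400)/5+325,y/5+205,z)
print("rail",Q(538,187,10),Q(735,175,10),"ridge",Q(560,247,30),Q(738,237,30),"clamp pivot",Q(618,244,45),"tails",Q(628,202,80),Q(635,278,80))
S=lambda x,y,z:at(s,x/4+190,(y-300)/4+290,z)
print("side tails",S(68,450,80),S(163,440,80),"mark",at(s,(628-400)/4+205,(530-300)/4+180,47),"collar",at(s,(637-400)/4+205,(365-300)/4+180,82))
print("pen top/side",at(t,170,243,160),at(s,230.5,121,220), isect(ray(t,166,241),ray(s,230.5,120)))
print("foot",at(t,183,246,6),at(s,234.5,171,4))
E
```

```text
base [[612.7 146.5  12. ]
 [588.7 -77.6  12. ]
 [462.9 -67.   12. ]
 [485.6 159.7  12. ]] ctr [537.5  40.4  12. ]
y dir [0.1 1.  0. ] 1.4674837980122482
mark [562.8  -6.4  47. ] collar [572.2  83.2  82. ]
rail [ 511.4 -203.3   10. ] [ 517.4 -311.3   10. ] ridge [ 478.  -210.5   30. ] [ 482.9 -305.9   30. ] clamp pivot [ 478.9 -238.3   45. ] tails [ 499.  -236.5   80. ] [ 460.3 -238.6   80. ]
side tails [ 459.4 -233.9   80. ] [ 499.7 -231.7   80. ] mark [562.1  -5.9  47. ] collar [571.4  81.4  82. ]
pen top/side [502.3 255.3 160. ] [507.9 166.7 220. ] (array([505.4, 266.5, 153.1]), np.float64(4.366052545854724))
foot [504.  260.8   6. ] [503.3 259.4   4. ]
```

View pics/wrist0.png

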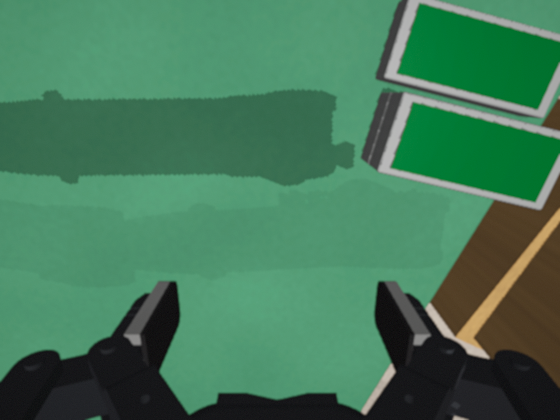

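Wrist view shows bare table, with the finger pads at (150,310) and (400,310), so it looks ahead along tool +x. In the composite, the rail clamp is upright and clearly the largest; the other two are small.

```bash
cat >> h.py <<'E'
np.set_printoptions(precision=3,suppress=True)
def down(y): # tool rotation: z down, tool x at world yaw y
    c,s=np.cos(y),np.sin(y);return np.array([[c,s,0],[s,-c,0],[0,0,-1.]])
def go(p,y,o=None):
    o=o or env.get_obs();Rt=R.from_rotvec(o["orientation"]).as_matrix()
    print("xyz",Rt.T@(np.array(p)-o["eef_pos"]),"dr",R.from_matrix(Rt.T@down(y)).as_rotvec(),"t",o["clock"],"pos",o["eef_pos"],"F",o["wrist_force"],"gap",o["finger_gap"],o["grasp_force"])
def relcam():
    o=env.get_obs();m=cams.camera_model("wrist");Rt=R.from_rotvec(o["orientation"]).as_matrix()
    return Rt.T@(m["xyz"]-o["eef_pos"]),Rt.T@R.from_rotvec(m["attitude"]).as_matrix()
def camat(p,y):
    r,A=relcam();D=down(y);return dict(K=cams.camera_model("wrist")["K"],xyz=np.array(p)+D@r,attitude=R.from_matrix(D@A).as_rotvec())
E
python3 - <<'E'
from h import *
r,A=relcam();print(r,A[:,2],env.tips_ahead)
for p in ([479,-240,150],[479,-290,150],[479,-300,190]):
    m=camat(p,1.623);go(p,1.623)
    for q in ([499,-238,80],[460,-238,80],[479,-210,30],[483,-306,30]):print(proj(m,q))
E
```

```text
[  83.962    0.594 -128.584] [-0.324 -0.     0.946] 14.0
xyz [ 356.298 -149.191   94.706] dr [-0.002 -0.001 -1.244] t 0.15 pos [ 203.206 -510.531  244.481] F [ 0.301 -0.158  0.172] gap 85.34677091383418 0.0
[308.018 235.682]
[245.551 232.627]
[278.17  172.853]
[276.737 287.406]
xyz [ 337.807 -102.736   94.626] dr [-0.002 -0.001 -1.244] t 0.15 pos [ 203.206 -510.531  244.481] F [ 0.301 -0.158  0.172] gap 85.34677091383418 0.0
[315.12  155.722]
[247.57  152.152]
[282.092 101.409]
[280.116 231.201]
xyz [334.105 -93.515  54.61 ] dr [-0.002 -0.001 -1.244] t 0.15 pos [ 203.206 -510.531  244.481] F [ 0.301 -0.158  0.172] gap 85.34677091383418 0.0
[310.224 131.164]
[252.713 128.056]
[282.096  87.218]
[280.346 203.61 ]
```

Emit:
arm_command --xyz '[[90, -37, 20], [180, -75, 45], [265, -112, 70], [330, -138, 88], [356, -149, 94], [356, -149, 94], [356, -149, 94], [356, -149, 94], [356, -149, 94], [356, -149, 94], [356, -149, 94], [356, -149, 94], [356, -149, 94], [356, -149, 94]]' --dr '[[0, 0, -0.1], [0, 0, -0.2], [0, 0, -0.3], [0, 0, -0.42], [0, 0, -0.54], [0, 0, -0.66], [0, 0, -0.78], [0, 0, -0.9], [0, 0, -1.02], [-0.002, -0.001, -1.14], [-0.002, -0.001, -1.244], [-0.002, -0.001, -1.244], [-0.002, -0.001, -1.244], [-0.002, -0.001, -1.244]]' --claw '[0, 0, 0, 0, 0, 0, 0, 0, 0, 0, 0, 0, 0, 0]' --force 25

```text
clock: 1.32
eef_pos: [478.2, -242.4, 151.2]
orientation: [2.167, 2.272, -0.003]
wrist_force: [0.4, 0.2, 0.9]
finger_gap: 85.3
grasp_force: 0.0
```

Run:
```python
from h import *
go([479,-238,61],1.623)
m=cams.camera_model("wrist");i=cams.capture("wrist");cv2.imwrite("pics/w1.png",i)
print(proj(m,[479,-238,66]),R.from_rotvec(env.get_obs()["orientation"]).as_matrix())
```

```text
xyz [ 4.601  1.044 90.192] dr [ 0.     0.003 -0.005] t 1.3167 pos [ 478.152 -242.408  151.203] F [0.435 0.177 0.925] gap 85.33970950183685 0.0
[277.51  220.577] [[-0.047  0.999  0.001]
 [ 0.999  0.047 -0.003]
 [-0.003  0.    -1.   ]]
```

View pics/w1.png

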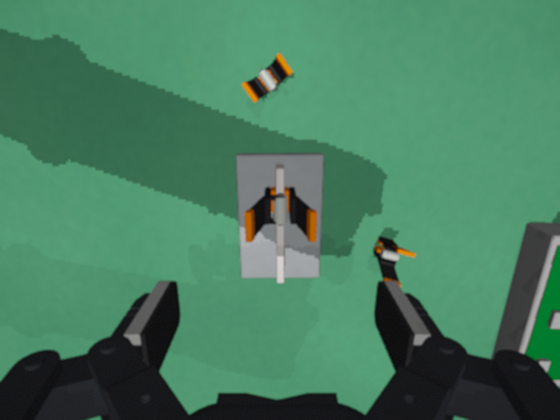

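The clamp is upright on the ridge with its tails at (250,226) and (311,226). The ridge runs along the column from (280,166) to (280,282), so the yaw is right.

Run:
```python
from h import *
m=cams.camera_model("wrist")
print(at(m,280.5,226,78),at(m,250,226,78),at(m,311,226,78),at(m,280,166,30),at(m,280,282,30))
```

```text
[ 480.843 -237.27    78.   ] [ 461.685 -238.179   78.   ] [ 500.004 -236.361   78.   ] [ 479.549 -208.772   30.   ] [ 484.466 -305.421   30.   ]
```

Emit:
arm_command --xyz '[[4, 3, 20], [4, 3, 45], [4, 3, 65], [4, 3, 70], [4, 3, 70], [4, 3, 70]]' --dr '[[0, 0.003, 0], [0, 0.003, 0], [0, 0.003, 0], [0, 0.003, 0], [0, 0.003, 0], [0, 0.003, 0]]' --claw '[0, 0, 0, 0, 0, 0]'

```text
clock: 1.87
eef_pos: [482.1, -237.8, 82.0]
orientation: [2.164, 2.276, 0.002]
wrist_force: [-0.2, -0.6, 0.2]
finger_gap: 85.5
grasp_force: 0.0
```

Run:
```python
from h import *
go([481,-237.5,61],1.620)
for k in range(3): cams.capture("wrist");print(env.get_obs()["eef_pos"])
```

```text
xyz [ 0.33  -1.103 21.036] dr [ 0.002 -0.     0.001] t 1.8667 pos [ 482.082 -237.783   82.037] F [-0.151 -0.562  0.226] gap 85.49486829765246 0.0
[ 482.794 -237.803   82.676]
[ 483.103 -237.719   82.949]
[ 483.098 -237.633   82.934]
```

Emit:
arm_command --xyz '[[0, -2, 8], [0, -2, 18], [0, -2, 22], [0, -2, 22], [0, -2, 22], [0, -2, 22], [0, -2, 22], [0, -2, 22], [0, -2, 22], [0, -2, 22], [0, -2, 22], [0, -2, 22], [0, -2, 22], [0, -2, 22], [0, -2, 22]]' --dr '[[0, 0, 0], [0, 0, 0], [0, 0, 0], [0, 0, 0], [0, 0, 0], [0, 0, 0], [0, 0, 0], [0, 0, 0], [0, 0, 0], [0, 0, 0], [0, 0, 0], [0, 0, 0], [0, 0, 0], [0, 0, 0], [0, 0, 0]]' --claw '[0, 0, 0, 0, 100, 255, 255, 255, 255, 255, 255, 255, 255, 255, 255]' --force 30

```text
clock: 3.27
eef_pos: [481.6, -238.2, 62.6]
orientation: [2.16, 2.275, 0.003]
wrist_force: [-3.6, 0.2, 15.5]
finger_gap: 25.1
grasp_force: 36.0
```

Run:
```python
from h import *
go([481,-237.5,61],1.620)
cv2.imwrite("pics/w2.png",cams.capture("wrist"))
```

```text
xyz [ 0.736 -0.554  1.612] dr [0.004 0.002 0.003] t 3.2667 pos [ 481.584 -238.203   62.616] F [-3.633  0.2   15.479] gap 25.126087651339944 35.97853124141693
```

View pics/w2.png

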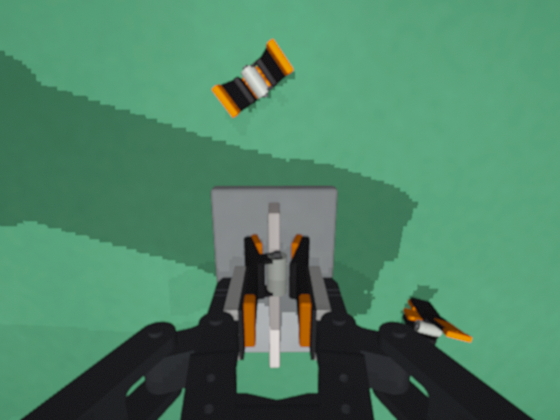

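The fingers have squeezed the clamp's tails to 25 mm, so it is open against its stop. Next I lift it off the ridge.

Emit:
arm_command --xyz '[[0, 0, -5], [0, 0, -15], [0, 0, -30], [0, 0, -50], [0, 0, -70], [0, 0, -82], [0, 0, -82], [20, 10, -82], [50, 24, -82], [80, 38, -82], [110, 52, -82], [140, 66, -82], [165, 79, -82], [183, 87, -82], [189, 90, -82], [189, 90, -82], [189, 90, -82], [189, 90, -82]]' --dr '[[0, 0, 0], [0, 0, 0], [0, 0, 0], [0, 0, 0], [0, 0, 0], [0, 0, 0], [0, 0, 0], [0, 0, 0.02], [0, 0, 0.04], [0, 0, 0.06], [0, 0, 0.08], [0, 0, 0.1], [0, 0, 0.12], [0, 0, 0.14], [0, 0, 0.153], [0, 0, 0.153], [0, 0, 0.153], [0, 0, 0.153]]' --claw '[255, 255, 255, 255, 255, 255, 255, 255, 255, 255, 255, 255, 255, 255, 255, 255, 255, 255]'

```text
clock: 4.82
eef_pos: [559.1, -46.5, 141.0]
orientation: [2.334, 2.103, -0.002]
wrist_force: [-0.3, -1.1, -1.0]
finger_gap: 25.5
grasp_force: 34.5
```

Run:
```python
from h import *
go([562,-45,145],1.467)
m=cams.camera_model("wrist");cv2.imwrite("pics/w3.png",cams.capture("wrist"))
print(m, proj(m,[562.5,-6,47]),proj(m,[572,82,82]))
```

```text
xyz [ 1.793  2.725 -3.973] dr [-0.001  0.001 -0.   ] t 4.8167 pos [559.101 -46.504 141.03 ] F [-0.308 -1.148 -0.974] gap 25.526580591159075 34.45104539394379
{'K': array([[343.941,   0.   , 276.798],
       [  0.   , 343.941, 212.971],
       [  0.   ,   0.   ,   1.   ]]), 'xyz': array([568.302,  36.404, 269.54 ]), 'attitude': array([ 2.807, -0.145, -0.025])} [274.727 164.096] [274.668  -7.608]
```

View pics/w3.png

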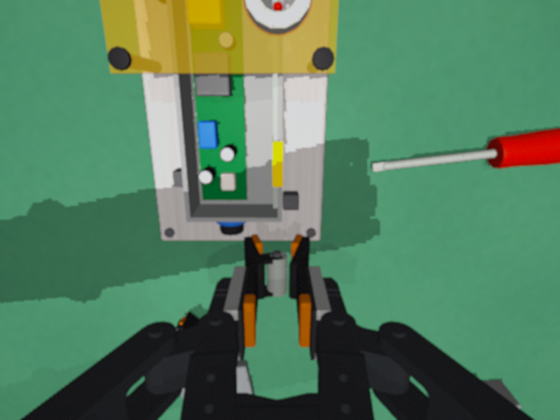

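The mark is centred at (277.5,164) and the wall's column is about 278, the same as the clamp's midline (278,245). So the lateral alignment is already right. The collar is at (278,5).

Run:
```python
from h import *
o=env.get_obs();m=cams.camera_model("wrist");Rt=R.from_rotvec(o["orientation"]).as_matrix()
print(o["eef_pos"],o["finger_gap"])
for u,v,z in((277.5,164,47),(278,5,82),(278.5,245,90),(277,272,112)):
    p=at(m,u,v,z);print(p,Rt.T@(p-o["eef_pos"]))
```

```text
[559.184 -46.565 141.153] 25.221566802484887
[564.453  -6.193  47.   ] [40.757  1.056 94.129]
[573.219  76.638  82.   ] [124.03    1.118  59.079]
[560.97  -44.395  90.   ] [ 2.374  1.565 51.152]
[559.555 -49.548 112.   ] [-2.911  0.69  29.155]
```

Emit:
arm_command --xyz '[[12, 0, 0], [28, 0, 0], [41, 0, 0], [41, 0, 8], [41, 0, 18], [41, 0, 28], [41, 0, 30], [41, 0, 30], [41, 0, 30]]' --dr '[[0, 0, 0], [0, 0, 0], [0, 0, 0], [0, 0, 0], [0, 0, 0], [0, 0, 0], [0, 0, 0], [0, 0, 0], [0, 0, 0]]' --claw '[255, 255, 255, 255, 255, 255, 255, 255, 255]'

```text
clock: 5.62
eef_pos: [563.8, -3.8, 111.0]
orientation: [-2.332, -2.104, -0.001]
wrist_force: [0.3, -0.3, -0.5]
finger_gap: 25.2
grasp_force: 34.4
```

Run:
```python
from h import *
cams.capture("wrist");cams.capture("wrist")
go([563.4,-5.8,78],1.467)
w=cams.capture("wrist")[120:400,150:420];s=cams.capture("side")[170:290,190:320]
cv2.imwrite("pics/c4.png",np.hstack([cv2.resize(w,(400,415)),cv2.resize(s,(400,415),interpolation=cv2.INTER_CUBIC)]))
```

```text
xyz [-2.675 -0.801 33.887] dr [ 0.001 -0.001  0.002] t 5.7167 pos [564.415  -3.256 111.892] F [ 0.249 -0.398 -0.093] gap 24.940321796844696 34.44929659366608
```

View pics/c4.png

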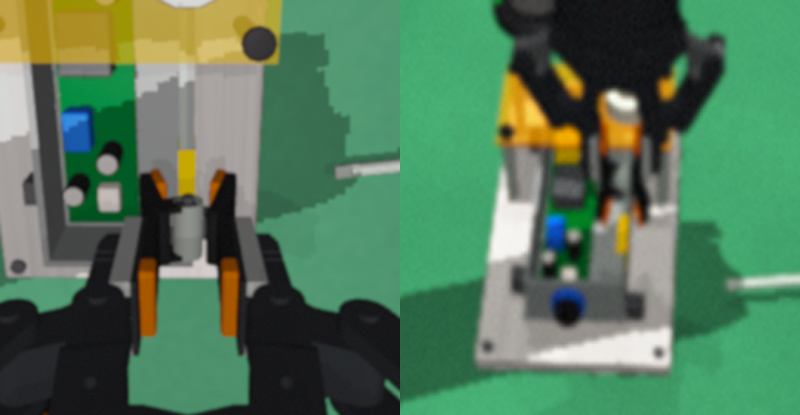

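The wall (column 187) sits midway between the open jaws (160 and 213). Now I lower.

Emit:
arm_command --xyz '[[-2, 0, 3], [-2, 0, 8], [-2, 0, 14], [-2, 0, 20], [-2, 0, 26], [-2, 0, 31], [-2, 0, 33], [-2, 0, 33], [-2, 0, 33]]' --dr '[[0, 0, 0], [0, 0, 0], [0, 0, 0], [0, 0, 0], [0, 0, 0], [0, 0, 0], [0, 0, 0], [0, 0, 0], [0, 0, 0]]' --claw '[255, 255, 255, 255, 255, 255, 255, 255, 255]'

```text
clock: 6.57
eef_pos: [563.9, -4.7, 78.5]
orientation: [-2.33, -2.106, -0.002]
wrist_force: [-0.1, 0.3, -0.7]
finger_gap: 25.1
grasp_force: 34.4
```

Run:
```python
from h import *
cams.capture("wrist");cams.capture("wrist")
go([563.4,-5.8,78],1.467)
```

```text
xyz [-1.188 -0.708  0.954] dr [ 0.001 -0.001  0.003] t 6.6667 pos [564.222  -4.69   78.956] F [-0.764  0.422 -0.978] gap 25.110234586330556 34.449323415756226
```

Emit:
arm_command --xyz '[[0, 0, 1], [0, 0, 1], [0, 0, 1], [0, 0, 1], [0, 0, 1], [0, 0, 1], [0, 0, 1], [0, 0, 1], [0, 0, 1], [0, 0, 1]]' --dr '[[0, 0, 0], [0, 0, 0], [0, 0, 0], [0, 0, 0], [0, 0, 0], [0, 0, 0], [0, 0, 0], [0, 0, 0], [0, 0, 0], [0, 0, 0]]' --claw '[140, 120, 100, 60, 0, 0, 0, 0, 0, 0]'

```text
clock: 7.5
eef_pos: [563.9, -4.7, 77.6]
orientation: [-2.33, -2.106, -0.002]
wrist_force: [0.8, 0.7, 0.5]
finger_gap: 85.7
grasp_force: 0.0
```

Run:
```python
from h import *
go([500,150,240],1.467)
for p in([505,200,230],):
  m=camat(p,1.6);print([proj(m,q) for q in([504,260,160],[504,260,85],[573,82,82])])
```

```text
xyz [ 147.716  -79.036 -162.255] dr [ 0.001 -0.001  0.003] t 7.5 pos [563.897  -4.737  77.621] F [0.808 0.696 0.509] gap 85.69464797211918 0.0
[array([277.073, 138.373]), array([276.953, 126.841]), array([343.805, 320.637])]
```

Emit:
arm_command --xyz '[[0, 0, -6], [0, 0, -20], [0, 0, -45], [0, 0, -75], [10, -4, -105], [35, -14, -130], [65, -26, -150], [95, -38, -157], [125, -50, -157], [155, -62, -157], [180, -73, -157], [194, -79, -157], [197, -80, -157], [197, -80, -157], [197, -80, -157], [197, -80, -157]]' --dr '[[0, 0, 0], [0, 0, 0], [0, 0, 0], [0, 0, 0], [0, 0, 0], [0, 0, 0], [0, 0, 0], [0, 0, 0], [0, 0, 0], [0, 0, 0], [0, 0, 0], [0, 0, 0], [0, 0, 0], [0, 0, 0], [0, 0, 0], [0, 0, 0]]' --claw '[0, 0, 0, 0, 0, 0, 0, 0, 0, 0, 0, 0, 0, 0, 0, 0]'

```text
clock: 8.83
eef_pos: [505.0, 196.7, 234.7]
orientation: [2.334, 2.102, 0.001]
wrist_force: [0.7, -0.1, 0.1]
finger_gap: 85.4
grasp_force: 0.0
```

Run:
```python
from h import *
cams.capture("wrist")
go([505,260,122],1.467)
m=cams.camera_model("wrist");w=cams.capture("wrist");np.save("w5.npy",w)
s=cams.capture("side");t=cams.capture("top");cv2.imwrite("pics/s5raw.png",s);cv2.imwrite("pics/t5raw.png",t)
np.savez("m5.npz",**m)
print([proj(m,q) for q in([504,260,160],[504,260,85],[573,82,82])])
c=np.zeros((420,800,3),np.uint8);c[:,:490]=w[:,40:530];c[:,490:]=cv2.resize(s[185:285,205:279],(310,420),interpolation=cv2.INTER_CUBIC)
cv2.imwrite("pics/c5.png",c)
```

```text
xyz [ 62.853  -6.682 112.661] dr [ 0.001  0.    -0.001] t 8.8833 pos [504.965 196.806 234.668] F [-0.068 -0.795 -0.053] gap 85.38436174772667 0.0
[array([262.542, 132.581]), array([266.146, 122.721]), array([359.444, 306.153])]
```

View pics/c5.png

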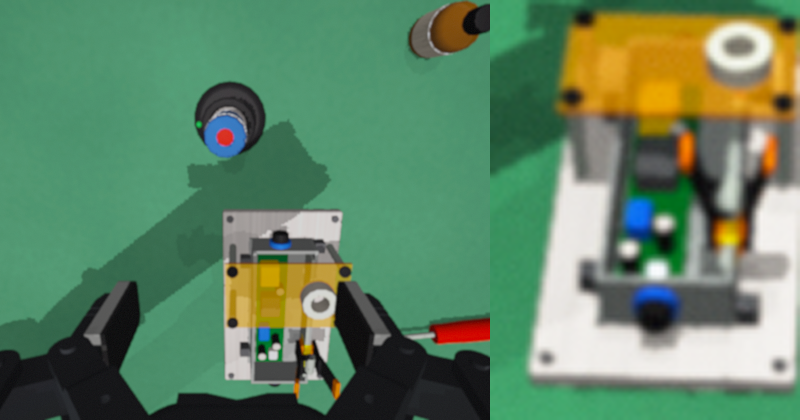

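The clamp sits upright on the wall at the mark. The pen top's red button is at about (265,137) and the collar ring at about (358,302). I'll refine both centroids by colour.

Run:
```python
from h import *
w=np.load("w5.npy");m=dict(np.load("m5.npz"));o=env.get_obs();Rt=R.from_rotvec(o["orientation"]).as_matrix()
h=cv2.cvtColor(w,cv2.COLOR_BGR2HSV)
def cen(mask,x0,x1,y0,y1):
    k=np.zeros(mask.shape,np.uint8);k[y0:y1,x0:x1]=mask[y0:y1,x0:x1]
    c=max(cv2.findContours(k,cv2.RETR_EXTERNAL,cv2.CHAIN_APPROX_NONE)[0],key=cv2.contourArea);return cv2.minEnclosingCircle(c),cv2.fitEllipse(c)
red=((h[...,0]<12)|(h[...,0]>168))&(h[...,1]>130)
print(cen(red,240,290,110,165))
wh=(h[...,1]<40)&(h[...,2]>170)
e=cen(wh,330,385,270,335);print(e)
(u,v)=cen(red,240,290,110,165)[1][0];p=at(m,u,v,160);print("pen",p,Rt.T@(p-o["eef_pos"]))
(u,v)=e[1][0];p=at(m,u,v,82);print("collar",p,Rt.T@(p-o["eef_pos"]))
```

```text
(((264.625, 137.0500030517578), 8.21247386932373), ((264.5989074707031, 136.91006469726562), (14.822010040283203, 15.796329498291016), 147.1082305908203))
(((358.78656005859375, 302.6344909667969), 17.02168083190918), ((359.25262451171875, 303.9981384277344), (28.2319278717041, 32.691795349121094), 70.85050964355469))
pen [504.899 257.432 160.   ] [59.327 -5.877 74.765]
collar [572.882  84.415  82.   ] [-105.813   79.539  152.7  ]
```

Emit:
arm_command --xyz '[[20, -2, 10], [45, -5, 25], [59, -6, 40], [60, -6, 42], [60, -6, 42], [60, -6, 42], [60, -6, 42]]' --dr '[[0, 0, 0], [0, 0, 0], [0, 0, 0], [0, 0, 0], [0, 0, 0], [0, 0, 0], [0, 0, 0]]' --claw '[0, 0, 0, 0, 0, 0, 0]'

```text
clock: 9.62
eef_pos: [505.3, 257.9, 193.8]
orientation: [2.332, 2.103, 0.004]
wrist_force: [0.7, -0.2, 0.2]
finger_gap: 85.3
grasp_force: 0.0
```

Run:
```python
from h import *
m=cams.camera_model("wrist");w=cams.capture("wrist");o=env.get_obs();Rt=R.from_rotvec(o["orientation"]).as_matrix()
h=cv2.cvtColor(w,cv2.COLOR_BGR2HSV)
red=(((h[...,0]<12)|(h[...,0]>168))&(h[...,1]>130)).astype(np.uint8)
for c in cv2.findContours(red,cv2.RETR_EXTERNAL,cv2.CHAIN_APPROX_NONE)[0]:
    if cv2.contourArea(c)>80:
        e=cv2.fitEllipse(c);p=at(m,*e[0],160);print(e,p,Rt.T@(p-o["eef_pos"]))
go([504.9,257.8,122],1.467)
```

```text
((274.8544006347656, 264.4826965332031), (15.952496528625488, 16.912073135375977), 89.59446716308594) [504.887 257.007 160.   ] [-1.161 -0.415 33.894]
xyz [-0.417 -0.591 71.895] dr [ 0.003 -0.001  0.   ] t 9.6667 pos [505.321 258.087 193.896] F [-0.418 -0.043  0.857] gap 85.26488653847929 0.0
```

Emit:
arm_command --xyz '[[-0.8, -0.4, 10], [-0.8, -0.4, 30], [-0.8, -0.4, 50], [-0.8, -0.4, 66], [-0.8, -0.4, 72], [-0.8, -0.4, 72], [-0.8, -0.4, 72], [-0.8, -0.4, 72], [-0.8, -0.4, 72], [-0.8, -0.4, 72], [-0.8, -0.4, 72], [-0.8, -0.4, 72], [-0.8, -0.4, 72], [-0.8, -0.4, 72], [-0.8, -0.4, 72], [-0.8, -0.4, 72]]' --dr '[[0.002, 0, 0], [0.002, 0, 0], [0.002, 0, 0], [0.002, 0, 0], [0.002, 0, 0], [0.002, 0, 0], [0.002, 0, 0], [0.002, 0, 0], [0.002, 0, 0], [0.002, 0, 0], [0.002, 0, 0], [0.002, 0, 0], [0.002, 0, 0], [0.002, 0, 0], [0.002, 0, 0], [0.002, 0, 0]]' --claw '[0, 0, 0, 0, 0, 0, 80, 255, 255, 255, 255, 255, 255, 255, 255, 255]' --force 40

```text
clock: 11.0
eef_pos: [504.4, 259.1, 121.7]
orientation: [-2.33, -2.106, -0.003]
wrist_force: [0.5, -0.3, 4.6]
finger_gap: 24.4
grasp_force: 39.2
```

Run:
```python
from h import *
go([504.9,257,122],1.467)
```

```text
xyz [-2.025  0.749 -0.291] dr [ 0.    -0.002  0.003] t 11.0 pos [504.36  259.091 121.713] F [ 0.539 -0.295  4.607] gap 24.38130994468992 39.22945976257324
```

Emit:
arm_command --xyz '[[0, 0, -4], [0, 0, -12], [0, 0, -24], [0, 0, -40], [0, 0, -58], [0, 0, -76], [0, 0, -90], [0, 0, -95], [0, 0, -95], [0, 0, -95], [0, 0, -95]]' --dr '[[0, 0, 0], [0, 0, 0], [0, 0, 0], [0, 0, 0], [0, 0, 0], [0, 0, 0], [0, 0, 0], [0, 0, 0], [0, 0, 0], [0, 0, 0], [0, 0, 0]]' --claw '[255, 255, 255, 255, 255, 255, 255, 255, 255, 255, 255]'

```text
clock: 11.92
eef_pos: [503.0, 258.0, 214.4]
orientation: [-2.329, -2.105, 0.004]
wrist_force: [0.5, -0.5, -0.9]
finger_gap: 24.1
grasp_force: 39.3
```

Emit:
arm_command --xyz '[[-6, 3, 0], [-18, 9, 0], [-36, 19, 0], [-56, 29, 0], [-76, 39, 0], [-96, 50, 0], [-116, 60, 0], [-136, 70, 0], [-152, 79, 0], [-162, 84, 0], [-167, 86, 0], [-168, 87, 0], [-168, 87, 0], [-168, 87, 0], [-168, 87, 0], [-168, 87, 0]]' --dr '[[0, 0, 0], [0, 0, 0], [0, 0, 0], [0, 0, 0], [0, 0, 0], [0, 0, 0], [0, 0, 0], [0, 0, 0], [0, 0, 0], [0, 0, 0], [0, 0, 0], [0, 0, 0], [0, 0, 0], [0, 0, 0], [0, 0, 0], [0, 0, 0]]' --claw '[255, 255, 255, 255, 255, 255, 255, 255, 255, 255, 255, 255, 255, 255, 255, 255]'

```text
clock: 13.25
eef_pos: [573.1, 84.3, 215.7]
orientation: [-2.327, -2.108, -0.001]
wrist_force: [-0.3, -0.2, -2.2]
finger_gap: 23.9
grasp_force: 39.3
```

Run:
```python
from h import *
cams.capture("wrist");cams.capture("wrist")
go([573.3,83,215],1.467)
m=cams.camera_model("wrist");w=cams.capture("wrist");s=cams.capture("side");t=cams.capture("top")
np.savez("d6.npz",w=w,s=s,t=t,**m)
o=env.get_obs();D=R.from_rotvec(o["orientation"]).as_matrix();print([proj(m,o["eef_pos"]+D@[0,0,z]) for z in (47,107)],proj(m,[573.3,83,82]))
ms=cams.camera_model("side");print(proj(ms,[573.3,83,82]),proj(ms,[573.3,83,107]))
c=np.zeros((600,800,3),np.uint8);c[:,:400]=cv2.resize(w[130:330,210:343],(400,600),interpolation=cv2.INTER_CUBIC);c[:,400:]=cv2.resize(s[150:225,240:290],(400,600),interpolation=cv2.INTER_CUBIC)
cv2.imwrite("pics/c6.png",c)
```

```text
xyz [-0.634  0.151  0.674] dr [-0.001 -0.001  0.004] t 13.35 pos [573.213  83.645 215.675] F [-0.002  0.808 -1.093] gap 23.8764742183388 39.273961186409
[array([276.135, 252.83 ]), array([276.248, 217.053])] [276.374 206.139]
[265.106 195.692] [264.899 187.159]
```

View pics/c6.png

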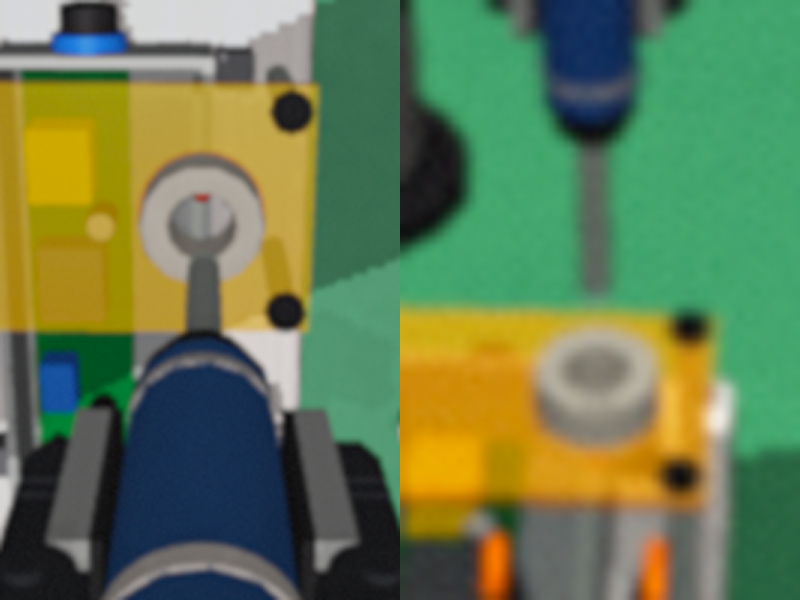

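The rod tip is at about (278,216) in the wrist picture, with the collar mouth centre at about (277,203.5) and the red spot visible through the bore. In the side picture the tip column is 264.4 and the collar's 264.6. Now I compute the residuals.

Run:
```python
from h import *
d=np.load("d6.npz");w=d["w"];m={k:d[k] for k in("K","xyz","attitude")}
g=cv2.cvtColor(w,cv2.COLOR_BGR2GRAY).astype(int);h=cv2.cvtColor(w,cv2.COLOR_BGR2HSV)
print(g[205:234,266:290:2])
k=((h[...,1]<45)).astype(np.uint8);z=np.zeros_like(k);z[178:226,252:302]=k[178:226,252:302]
print("ring rows/cols S:");print(h[180:190,277,1],h[195:210,250:262,1][5],h[200,290:303,1])
print("bore g col277:",g[184:216,277],"row203:",g[203,255:300])
for c in((277,203.5,82),(278,214,108.9),(278,216,108.9),(278,218,108.9)):
    p=at(m,*c);print(c,p)
```

```text
[[109  99 117 127 143 142 130 149 160 145 104 128]
 [113  93 112 123 141 142 130 149 154 129  93 132]
 [121  92 105 119 138 142 129 142 142 112  90 140]
 [128  92 100 111 130 137 123 128 123 100  93 146]
 [137  96  98 104 116 123 111 110 107  97  98 153]
 [149 102  97 102 105 107 102 101 100  95 112 160]
 [161 120  98  99 102  99  99 100  99 100 132 166]
 [168 139 102 101 102 100 100 100  99 110 151 171]
 [171 155 116 101 100 102 102  99 101 129 164 173]
 [172 165 137 115 103 102 101 100 116 151 171 172]
 [170 170 159 137 103  96  96 101 134 166 172 171]
 [169 170 169 150 101  88  87  94 139 170 171 170]
 [169 170 171 148  93  85  85  87 131 170 170 169]
 [169 169 170 140  86  84  84  82 119 168 169 169]
 [168 168 170 135  82  83  84  83 112 167 169 168]
 [166 167 168 130  80  84  85  82 109 166 168 167]
 [163 164 166 125  80  84  84  82 107 164 167 166]
 [157 162 162 120  80  84  84  82 103 160 166 165]
 [152 156 158 116  82  84  85  82  98 158 165 163]
 [151 152 153 113  80  85  85  82  97 155 164 163]
 [151 151 150 111  82  84  83  83  99 156 163 163]
 [150 151 149 108  81  84  86
[... 356 characters left out ...]
5  82  90 151 163 163]]
ring rows/cols S:
[153 107  44  24  28  26  26  23  24  23] [255 255 255 223 196 178 132  60  24  23  24  23] [ 23  23  25  23  23  21  45 112 157 163 161 163 159]
bore g col277: [104 123 152 168 173 172 171 171 170 165 142 103  92 117 133 136 137 135
 136 135 135 134 134 135 130 119 105 100 100 103 102  96] row203: [146 144 155 167 172 172 172 172 172 167 150 121 105 111 119 124 127 130
 136 142 146 143 135 131 135 149 160 163 163 162 153 133 120 141 161 169
 169 170 170 171 170 161 150 155 163]
(277, 203.5, 82) [574.017  85.152  82.   ]
(278, 214, 108.9) [574.781  85.475 108.9  ]
(278, 216, 108.9) [574.631  83.947 108.9  ]
(278, 218, 108.9) [574.48   82.414 108.9  ]
```

Run:
```python
from h import *
from scipy.optimize import least_squares
d=np.load("d6.npz");m={k:d[k] for k in("K","xyz","attitude")}
P=np.array([at(m,*p,82)[:2] for p in((265.5,203),(288,203),(277,194.2),(268,211.9),(270,213.9),(286,211.2),(284,213.2))])
f=least_squares(lambda q:np.hypot(*(P-q[:2]).T)-q[2],[573,84,9]);print(f.x,f.fun)
o=env.get_obs();print(o["eef_pos"],o["orientation"])
for z in(105,108.9):
  for u,v in((277.3,214.5),(277.2,231)):print(z,at(m,u,v,z))
for zz,u,v in((123,277.2,228),):print(at(m,u,v,zz))
# predicted rod silhouette if pen vertical at (x,y)
for y in(81,82,83,84):print(y,proj(m,[574,y+4,108.9]),proj(m,[574,y+3,108.9]))
```

```text
[573.642  83.835   9.101] [ 0.008  0.094 -0.047 -0.05   0.092 -0.021 -0.077]
[573.383  83.019 215.616] [-2.329 -2.106 -0.   ]
105 [574.109  83.8   105.   ]
105 [572.747  70.796 105.   ]
108.9 [574.239  85.144 108.9  ]
108.9 [572.899  72.351 108.9  ]
[573.67   80.192 123.   ]
81 [276.992 214.717] [277.128 216.013]
82 [276.855 213.418] [276.992 214.717]
83 [276.719 212.116] [276.855 213.418]
84 [276.582 210.81 ] [276.719 212.116]
```

Emit:
arm_command --xyz '[[1, -0.4, 0], [2.2, -0.7, 0], [2.2, -0.7, 4], [2.2, -0.7, 9], [2.2, -0.7, 14], [2.2, -0.7, 17], [2.2, -0.7, 18], [2.2, -0.7, 18], [2.2, -0.7, 18], [2.2, -0.7, 18]]' --dr '[[0, 0, 0], [0, 0, 0], [0, 0, 0], [0, 0, 0], [0, 0, 0], [0, 0, 0], [0, 0, 0], [0, 0, 0], [0, 0, 0], [0, 0, 0]]' --claw '[255, 255, 255, 255, 255, 255, 255, 255, 255, 255]'

```text
clock: 14.33
eef_pos: [573.2, 85.1, 197.8]
orientation: [-2.33, -2.106, -0.001]
wrist_force: [0.9, 0.6, -1.5]
finger_gap: 24.0
grasp_force: 39.3
```

Run:
```python
from h import *
cams.capture("wrist");cams.capture("wrist");cams.capture("wrist")
go([573.1,85.4,197.6],1.467)
m=cams.camera_model("wrist");w=cams.capture("wrist");np.savez("d7.npz",w=w,**m)
g=cv2.cvtColor(w,cv2.COLOR_BGR2GRAY)
b=np.array([573.64,83.84])
for z in(90.5,):
  print("tip rim pred if centred",proj(m,[*b+[.3,4],z]),proj(m,[*b+[.3,3],z]))
a=np.arange(8)*np.pi/4
print(np.array([proj(m,[*(b+9*np.array([np.cos(t),np.sin(t)])),82]) for t in a]).round(1))
print(np.arange(260,296,2));
for r in range(180,226):print(r,g[r,260:296:2])
```

```text
xyz [ 0.313 -0.065  0.254] dr [-0.001 -0.001  0.003] t 14.4833 pos [573.133  85.082 197.854] F [ 0.167 -0.459 -0.463] gap 24.146041375615994 39.27675247192383
tip rim pred if centred [276.768 212.64 ] [276.906 213.937]
[[288.8 212.9]
 [284.5 205.2]
 [275.7 202.7]
 [267.6 206.8]
 [265.  215.2]
 [269.4 222.7]
 [278.1 225.2]
 [286.1 221.2]]
[260 262 264 266 268 270 272 274 276 278 280 282 284 286 288 290 292 294]
180 [154 154 154 154 155 154 155 159 159 155 157 164 166 166 166 165 165 166]
181 [154 155 155 155 155 155 155 159 160 155 158 165 166 166 165 165 166 166]
182 [154 155 154 155 155 154 155 159 159 156 157 165 165 167 166 165 166 165]
183 [153 155 154 153 155 154 155 159 160 156 158 165 165 166 166 165 165 166]
184 [154 154 155 155 153 155 155 159 160 156 157 165 165 166 165 164 165 165]
185 [154 154 154 154 154 155 155 159 159 155 159 164 165 165 165 164 165 165]
186 [154 155 154 154 155 154 153 157 155 151 155 161 165 166 165 164 165 164]
187 [155 154 154 154 154 150 144 144 142 139 145 151 160 165 166 165 166 165]
188 [154 155 155 153 148 138 129 124 121 120 125 132 147 160 1
[... 2201 characters left out ...]
17 [170 172 165 111  94  99  99  89  85  83  86 100  98  93 117 165 170 170]
218 [170 171 167 120  93  98  94  84  83  83  84  88  95  93 127 168 170 170]
219 [170 171 169 133  96  98  89  81  83  85  82  86  96  97 140 169 170 171]
220 [170 171 171 146 105  97  88  81  85  84  83  83  96 110 153 170 171 170]
221 [170 171 172 160 123  98  85  81  83  84  82  83  98 130 165 171 171 171]
222 [170 171 171 168 144 107  84  81  85  84  83  81 109 150 170 171 171 170]
223 [169 170 171 171 160 126  89  82  83  84  83  84 128 163 172 171 171 170]
224 [168 170 170 171 168 148 100  81  84  85  83  90 149 170 171 171 170 168]
225 [165 169 170 170 170 163 111  81  84  85  82  97 160 172 171 170 169 168]
```

Run:
```python
from h import *
m=cams.camera_model("side");d=np.load("d6.npz");s6=cv2.cvtColor(d["s"],cv2.COLOR_BGR2GRAY)
s=cams.capture("side");np.save("s7.npy",s);g=cv2.cvtColor(s,cv2.COLOR_BGR2GRAY)
print("d6 rows 160-206, cols 258..272");
for r in range(162,208):print(r,s6[r,257:273],'|',g[r,257:273])
b=[573.64,83.84]
print("mouth far/near bore",proj(m,[b[0],b[1]+9,82]),proj(m,[b[0],b[1]-9,82]),"outer",proj(m,[b[0],b[1]+17,82]),proj(m,[b[0],b[1]-17,82]))
for y in(81,82,83,84):print(y,"d6 rim",proj(m,[b[0],y-4,108.9]),"nose",proj(m,[b[0],y-4,168.9]),"now rim +2.06",proj(m,[b[0],y+2.06-4,91.1]))
```

```text
d6 rows 160-206, cols 258..272
162 [109  73  56  63  72  73  76  76  77  68  59  60  87 120 128 129] | [ 97  61  40  39  41  45  44  43  43  42  41  50  78 109 126 124]
163 [115  85  52  46  46  54  55  55  49  44  41  53  88 120 129 131] | [103  64  42  41  43  42  44  45  42  41  39  52  83 117 130 130]
164 [123 102  64  34  30  39  39  40  37  33  34  66 102 125 130 131] | [108  73  46  42  44  45  43  42  43  41  44  56  85 117 131 132]
165 [127 112  76  38  25  22  25  26  26  23  44  83 117 131 132 127] | [108  77  59  52  46  43  47  46  46  45  55  67  92 115 128 132]
166 [131 120  96  63  34  22  16  18  18  36  68 105 125 130 132 132] | [109  86  75  71  66  61  62  57  63  67  68  74  94 113 131 132]
167 [130 127 116  97  70  47  34  36  44  67  94 119 131 131 133 133] | [110  79  78  84  83  83  80  78  79  79  71  69  87 117 130 130]
168 [129 131 128 122 110  83  70  69  78  99 120 126 133 133 131 132] | [109  77  64  68  78  80  81  80  77  68  59  57  86 119 131 130]
169 [128 130 132 130 118 102  91  91  97 112 124 130 132 128 131 129] | [116  87  57  50  58  60  61  6
[... 5008 characters left out ...]
153 156 153 156 156 156 151 151 149 150 151 147 140 135 135 145] | [153 154 155 154 155 152 152 152 147 150 150 148 140 137 136 138]
207 [158 159 155 155 156 157 156 152 152 146 143 139 135 132 128 117] | [156 157 157 154 158 158 154 152 148 149 144 138 136 131 128 120]
mouth far/near bore [265.052 192.564] [265.441 198.304] outer [264.882 190.055] [265.617 200.898]
81 d6 rim [265.175 188.413] nose [264.658 166.649] now rim +2.06 [265.276 193.872]
82 d6 rim [265.153 188.091] nose [264.635 166.33 ] now rim +2.06 [265.254 193.552]
83 d6 rim [265.131 187.771] nose [264.612 166.01 ] now rim +2.06 [265.232 193.232]
84 d6 rim [265.109 187.45 ] nose [264.59  165.691] now rim +2.06 [265.21  192.912]
```

Run:
```python
from h import *
d=np.load("d6.npz");w=cv2.cvtColor(d["w"],cv2.COLOR_BGR2GRAY);m={k:d[k] for k in("K","xyz","attitude")}
print("col277 rows 210-300",w[210:300,277]);print("bgr",d["w"][210:218,277].tolist())
for y in(79,81,83,85):
  print(y,"tip",proj(m,[574,y+4,108.9]),"nose",proj(m,[574,y+4,168.9]),"body start",proj(m,[574,y+12.5,178.9]),"grey ring?")
print(d["w"][240:262,277].tolist())
s=d["s"];print("side col264",s[140:190:1,264].tolist())
ms=cams.camera_model("side")
for y in(79,81,83,85):print(y,"side nose",proj(ms,[573.6,y-4,168.9]),"bodystart",proj(ms,[573.6,y-12.5,178.9]))
```

```text
col277 rows 210-300 [105 100 100 103 102  96  88  84  84  84  84  85  83  85  84  84  86  85
  84  85  85  84  84  84  83  82  81  82  77  60  34  19  27  35  43  42
  53  72  89 101 101  83  58  43  42  43  44  44  42  44  43  43  43  44
  44  43  43  43  43  43  44  45  44  42  43  43  45  45  42  43  45  44
  45  43  44  42  45  46  43  42  46  45  44  43  44  43  44  43  44  42]
bgr [[99, 104, 108], [92, 99, 104], [93, 99, 104], [97, 103, 104], [97, 104, 100], [93, 98, 94], [85, 89, 86], [81, 85, 82]]
79 tip [277.263 217.305] nose [277.326 253.077] body start [275.751 246.699] grey ring?
81 tip [276.992 214.717] nose [276.975 249.845] body start [275.37  243.226] grey ring?
83 tip [276.719 212.116] nose [276.621 246.592] body start [274.986 239.728] grey ring?
85 tip [276.444 209.501] nose [276.264 243.316] body start [274.599 236.204] grey ring?
[[32, 35, 33], [21, 19, 18], [40, 27, 21], [64, 37, 21], [79, 47, 23], [81, 45, 21], [82, 54, 40], [84, 72, 68], [90, 88, 90], [101, 101, 102], [109, 100, 100], [101, 83, 75], [89, 59, 44], [81, 47, 22], [81, 46, 20], [81, 46, 21], [82, 
[... 358 characters left out ...]
8], [95, 50, 26], [97, 66, 54], [107, 88, 79], [101, 76, 65], [96, 57, 36], [82, 42, 19], [48, 27, 14], [22, 18, 16], [32, 39, 33], [66, 72, 63], [87, 95, 85], [94, 104, 93], [93, 102, 92], [93, 103, 92], [93, 105, 93], [91, 101, 91], [93, 103, 91], [93, 104, 92], [90, 100, 91], [92, 100, 91], [92, 101, 91], [97, 103, 95], [91, 101, 91], [91, 101, 91], [94, 101, 93], [93, 102, 92], [94, 106, 91], [104, 120, 92], [114, 148, 97], [100, 162, 121], [73, 170, 170]]
79 side nose [264.683 167.291] bodystart [264.788 166.224]
81 side nose [264.638 166.65 ] bodystart [264.742 165.576]
83 side nose [264.593 166.011] bodystart [264.696 164.93 ]
85 side nose [264.548 165.374] bodystart [264.65  164.286]
```

The fits put the rod within about 1 mm of the collar axis, so I lower slowly into the bore.

Emit:
arm_command --xyz '[[0, 0, 2], [0, 0, 5], [0, 0, 8], [0, 0, 11], [0, 0, 14], [0, 0, 16], [0, 0, 17], [0, 0, 17], [0, 0, 17]]' --dr '[[0, 0, 0], [0, 0, 0], [0, 0, 0], [0, 0, 0], [0, 0, 0], [0, 0, 0], [0, 0, 0], [0, 0, 0], [0, 0, 0]]' --claw '[255, 255, 255, 255, 255, 255, 255, 255, 255]'

```text
clock: 15.33
eef_pos: [573.0, 85.1, 180.6]
orientation: [-2.329, -2.105, -0.0]
wrist_force: [0.2, -0.0, -1.5]
finger_gap: 23.8
grasp_force: 39.3
```

Run:
```python
from h import *
cams.capture("side")
go([573.13,85.1,162.2],1.467)
m=cams.camera_model("wrist");w=cams.capture("wrist");g=cv2.cvtColor(w,cv2.COLOR_BGR2GRAY)
b=np.array([573.64,83.84]);a=np.arange(8)*np.pi/4
print(np.array([proj(m,[*(b+9*np.array([np.cos(t),np.sin(t)])),82]) for t in a]).round(1))
for r in range(206,250,2):print(r,g[r,256:300:2])
```

```text
xyz [-0.029  0.107 18.5  ] dr [-0.001 -0.001  0.003] t 15.3833 pos [573.041  85.113 180.7  ] F [-0.41  -0.174 -1.174] gap 23.9101410376145 39.2762017250061
[[289.8 220.8]
 [285.2 212.6]
 [275.8 209.9]
 [267.1 214.4]
 [264.4 223.2]
 [269.1 231.2]
 [278.3 233.8]
 [286.9 229.5]]
206 [130  97 116 158 168 170 169 169 169 170 170 170 169 169 170 170 171 170
 159 119  96 140]
208 [117 109 152 169 168 169 169 170 169 168 167 166 166 168 168 168 169 170
 170 155 108 126]
210 [111 146 167 169 168 168 168 166 156 147 135 130 143 157 164 167 168 168
 171 170 145 119]
212 [137 167 170 170 169 168 158 140 131 139 133 121 126 153 159 163 166 169
 169 171 168 142]
214 [155 170 170 170 170 161 128 122 129 131 122 113 121 149 162 160 159 168
 170 170 171 158]
216 [163 172 171 171 165 134 116 123 122 102  91  87  98 136 159 154 141 161
 169 169 170 164]
218 [168 172 172 172 154 107 117 119 106  84  84  84  82 110 151 154 127 152
 169 169 170 167]
220 [169 170 170 171 143  94 112 116  93  82  84  85  82 100 147 142 102 141
 169 169 170 170]
222 [169 170 171 170 133  89 100 112  90  81  84  84  83  96 13
[... 566 characters left out ...]
8 144 158 159 167
 169 168 166 163]
236 [149 150 160 166 165 157 156 149  91  79  80  81  81  85 143 157 156 157
 162 164 162 161]
238 [149 149 151 156 156 155 155 149  87  76  78  76  78  82 140 157 155 155
 159 159 160 162]
240 [150 149 149 150 153 154 151 124  60  41  38  33  38  60 124 150 157 160
 162 161 161 161]
242 [150 149 149 149 150 139 104  45  19  26  27  28  29  22  49  92 147 161
 161 161 161 161]
244 [149 149 150 149 129  76  41  35  40  42  41  41  40  39  34  32  80 138
 160 162 161 161]
246 [149 150 144 112  61  35  40  41  44  49  51  51  51  46  42  41  37  74
 138 160 161 160]
248 [150 146 109  49  39  48  59  73  82  87  91  89  86  80  72  63  45  40
  75 137 163 165]
```

Emit:
arm_command --xyz '[[0, 0, 2], [0, 0, 5], [0, 0, 8], [0, 0, 11], [0, 0, 14], [0, 0, 16.5], [0, 0, 18], [0, 0, 18], [0, 0, 18], [0, 0, 18], [0, 0, 18], [0, 0, 18]]' --dr '[[0, 0, 0], [0, 0, 0], [0, 0, 0], [0, 0, 0], [0, 0, 0], [0, 0, 0], [0, 0, 0], [0, 0, 0], [0, 0, 0], [0, 0, 0], [0, 0, 0], [0, 0, 0]]' --claw '[255, 255, 255, 255, 255, 255, 255, 255, 255, 255, 255, 255]'

```text
clock: 16.43
eef_pos: [573.1, 85.1, 162.8]
orientation: [-2.33, -2.106, -0.001]
wrist_force: [0.0, 0.2, -2.0]
finger_gap: 24.1
grasp_force: 39.3
```

Run:
```python
from h import *
go([573.13,85.1,162.2],1.467)
m=cams.camera_model("side");g=cv2.cvtColor(cams.capture("side"),cv2.COLOR_BGR2GRAY)
for r in range(176,200):print(r,g[r,256:274])
go([573.13,85.1,162.2],1.467)
b=[573.64,83.84]
for y in(82,84,86):print(y,"nose",proj(m,[b[0],y-4,115.8]),"body",proj(m,[b[0],y-12.5,125.8]))
```

```text
xyz [-0.026  0.081  0.589] dr [-0.001 -0.001  0.003] t 16.4333 pos [573.052  85.133 162.789] F [ 0.017  0.192 -2.001] gap 24.107608956983754 39.27602469921112
176 [129 111  76  49  40  43  41  44  42  44  41  42  48  77 108 127 131 132]
177 [130 117  88  55  39  40  42  43  42  42  43  41  55  88 116 128 130 130]
178 [129 121  99  66  51  45  46  48  47  48  44  49  61  87 115 127 131 132]
179 [130 120  96  75  67  62  60  60  58  59  62  67  62  81 109 125 130 130]
180 [128 115  93  74  73  72  76  77  77  76  79  72  65  77 109 127 131 130]
181 [129 118  90  64  58  68  77  78  79  73  67  59  56  80 112 131 132 132]
182 [128 122  99  66  45  49  59  62  58  53  48  40  51  87 117 128 131 129]
183 [128 128 112  80  48  34  37  41  37  36  33  38  65 101 124 128 126 129]
184 [129 127 120 100  60  32  24  23  22  21  27  46  79 114 129 128 128 132]
185 [127 131 124 114  86  55  31  21  21  23  38  72 105 121 128 132 130 129]
186 [126 130 127 121 110  89  68  51  50  53  74 101 120 130 128 130 127 129]
187 [130 129 132 131 128 116 101  89  83  85  98 120 129 131 128 128 129 129]
188 [
[... 535 characters left out ...]
 159]
195 [171 177 176 172 149 125 113 100  96  97 104 119 145 170 179 178 169 163]
196 [159 166 174 165 140 119 108  98  96  97 101 113 142 170 179 172 167 166]
197 [151 156 168 162 144 124 112  99  99  99 109 122 149 169 173 166 165 176]
198 [142 140 149 156 151 140 127 121 118 122 128 140 155 163 156 152 167 184]
199 [133 121 131 147 154 154 149 149 148 147 149 157 157 154 139 134 161 186]
xyz [-0.011  0.095  0.56 ] dr [-0.001 -0.001  0.003] t 16.4833 pos [573.037  85.12  162.76 ] F [-0.246  0.621 -0.336] gap 23.94142200921542 39.27596569061279
82 nose [265.096 185.679] body [265.201 184.884]
84 nose [265.052 185.038] body [265.157 184.236]
86 nose [265.008 184.399] body [265.112 183.59 ]
```

```bash
python3 -c "
from plant import env
o=env.get_obs();print(o['joint_velocities'],o['grasp_force']);print(env.sign_off())"
```

```text
[ 0.00210009 -0.00162989  0.0021242  -0.00020851 -0.0010073  -0.00042299
  0.00036709] 39.27596569061279
the job is handed in; nothing more can be done
None
```

I handed the job in at about 16.5 s, with the clamp gripping the wall at the yellow mark by itself and the pen held still in the collar, its tip about 6 mm above the bond spot by calculation; no verdict came back, and fore-aft centring is only sure to about 2 mm.

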